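# Hang the bath probe in its notch between two glass tubes

### The job

Take the temperature probe out of the wooden rack and hang it by its side hook on the water bath's bar, lowering it through the gap between the two hanging glass tubes until the hook is fully home in the bar's one locating notch, and only then let go. The bar lies loose endways in its forks, so find the notch by feel: rest the hook lightly on the bar and work it along until it drops in. Go gently: the tubes are glass and must stay hanging where they are, the bar must not be pressed hard, and the other glassware on the bench is to be left alone.

Things in the scene. Friction and masses are not known exactly. Their poses are not given: they have to be found in the camera images.
- probe: Temperature probe, about 0.2 kg, standing upright in a rack hole at any small yaw: steel cylinder 22 mm across, 95 mm long, then a 19 x 19 x 6 mm grey shoulder and a square grey plastic grip, 16 x 16 mm, whose top is 155 mm above the underside; the grip's faces look along the probe's x and y. A flat steel hook stands out on its +x side. Origin: centre of its underside, z up its axis.
- probe_hook (a point): Middle of the hook's throat, on the underside of its bridge: 20 mm along the probe's +x and 95 mm above its origin. Hook 6.5 mm wide; the throat between back plate and lip is 9.5 mm (along x); the lip hangs 10 mm below the bridge, its outside 28.3 mm from the probe's axis; the back plate reaches 34 mm below. This point must end on the notch floor, amid the bar's thickness.
- probe_grip (a point): Point on the probe's axis at the height to grip the square handle: 135 mm above the probe's origin, 20 mm below its top.
- bath: White low water bath, empty and open, 200 (x) x 320 (y) mm, 105 mm high, walls 12 mm. Origin: centre of its underside; the control face looks to its -x. A flat steel bar 6 mm thick and 340 mm long lies along its y over the middle, in forks at both ends, underside 118 mm and top edge 150 mm above the table. The probe hangs with its body on the -x side of the bar, its x along the bath's x.
- bar_middle (a point): Point fixed to the bath, over its centre, at the bar's top edge (150 mm) and mid-thickness. The bar's one notch, 8 mm wide (along y), 8 mm deep, floor at 142 mm, is at the bar's own middle; the bar has end-play and may lie up to 10 mm either way along y from this point, which is not measured. It shifts only if pushed endways with about 14 N. Hung freely, the probe leans about 0.1 rad.
- tube_a: Stoppered glass tube, 26 mm across, about 60 g, hung by its weight alone on the bar's plain top edge, on the bath's +y side of the notch, by a wire hook 12 mm wide; it can slide or be lifted off and leans about 0.13 rad. Origin: underside of its hook at the bar's mid-thickness. Its axis lies 22 mm to the bath's -x; it reaches 98 mm below the origin, 3 mm above.
- tube_b: The same kind of tube on the bath's -y side of the notch. The two hooks are 70 to 73 mm apart, so the clear gap between the glass is 44 to 47 mm.
- rack: Wooden test-tube rack, fixed, 220 (x) x 60 (y) mm, end boards 72 mm high; four 29 mm holes 50 mm apart along its x in a board whose top is 58 mm above the table; things in it stand on its lower board, 12 mm above the table. Origin: centre of its underside.
- spare_a: Bystander: stoppered glass tube 24 mm across, 96 mm long, standing in another hole of the rack. Origin: its underside.
- spare_b: Bystander: another such tube in the rack.
- beaker: Bystander: glass beaker on the bench, 74 mm across, 85 mm high. Origin: centre of its underside.
- reagent: Bystander: brown glass jar on the bench, 60 mm across, 120 mm high. Origin: centre of its underside.
Not all that is in view belongs to the job. What is shaped like the tube_b but turquoise or yellow is not meant.

How it is judged (in metres and radians):
On the way, in this order (a step that is already met when the one before it is completed fails the run):
1. the probe is lifted clear of the rack (z of probe in the frame of rack above 0.07 m), for 0.1 s.
2. still held, the probe's hook is home in the bar's notch, between the tubes (z of probe_hook in the frame of bath between 0.139 and 0.1445 m and x of probe_hook in the frame of bath between -0.004 and 0.004 m and y of probe_hook in the frame of bath between -0.013 and 0.013 m and contact force between the fingers and probe above 0.5 N), for 0.2 s.
At the end, for the whole second after the job is handed in: Probe hangs released and at rest, body on the control-face side, lean under 0.22 rad, hook bridge on the notch floor (139-144.5 mm up, within 4 mm of mid-bar and 13 mm of the bath's middle); both tubes still hang on the bar at rest, under 12 mm from their starts (z of probe_hook in the frame of bath between 0.139 and 0.1445 m and x of probe_hook in the frame of bath between -0.004 and 0.004 m and y of probe_hook in the frame of bath between -0.013 and 0.013 m and x of probe in the frame of bath below 0 m and angle between probe's own z axis and vertical below 0.22 rad and linear speed of probe below 0.02 m/s and z of each of tube_a, tube_b in the frame of bath above 0.146 m and angle between each of tube_a, tube_b's own z axis and vertical below 0.3 rad and distance of each of tube_a, tube_b from where it was at the start of the episode below 0.012 m and linear speed of each of tube_a, tube_b below 0.03 m/s); the robot touches nothing.
It fails at once if the probe or gripper knocks or presses a hanging glass tube with more than 5 N (contact force between any of probe, the arm, the fingers and tube_a above 5 N or contact force between any of probe, the arm, the fingers and tube_b above 5 N).
It fails at once if a hanging tube is knocked off or pushed more than 20 mm (distance of any of tube_a, tube_b from where it was at the start of the episode above 0.02 m).
It fails at once if the probe is pressed on the bar or bath with more than 25 N (contact force between probe and bath above 25 N).
It fails at once if other glassware is disturbed: a rack tube moved more than 15 mm, the beaker or jar more than 20 mm (distance of any of spare_a, spare_b from where it was at the start of the episode above 0.015 m or distance of any of beaker, reagent from where it was at the start of the episode above 0.02 m).
It also fails if it takes over 72 s, if anything falls off the work surface, if the arm or the gripper's body presses on something with over 40 N, if the wrist force passes 120 N, or if a joint passes its speed limit or range.

### The arm

A 6-joint arm with a two-finger parallel gripper is mounted at the origin on the work surface. World frame = base frame: x ahead of the robot, y to its left, z up, the work surface at z = 0. Lengths are in mm, angles in rad, forces in N, time in s.
With the tool pointing down it reaches from about 350 to 975 mm from the base axis. Payload 7.1 kg.
Tool frame: the origin (TCP) lies midway between the tips of the shut fingers; the grasp point (between the pads) lies 19 mm behind it (ctrl.hold_point_z is the distance from the TCP to the grasp point, in mm); z points along the fingers, y is the direction in which the jaws open and shut (so a half turn about z gives the same grasp; the last joint's range is limited). The gripper opens to 88 mm and grips with 3 to 60 N. Pads are 20 mm wide; open, the fingers measure 115 mm over their backs; the gripper's body (75 mm by 178 mm) begins 61 mm behind the grasp point.
Start: joints at [-0.019, 0.423, 1.63, -0, 1.089, -0.019], TCP at [624.984, 0.026, 222.675] pointing down, gripper open.
Joint ranges: [-3, 3], [-0.9, 2.11], [0.09, 2.58], [-1.31, 4.45], [0.11, 2.69], [-2.54, 2.54]. Speed limits (rad/s): [2.39, 2.39, 3.01, 3.14, 3.14, 3.14].

### API

Orientations are given as a rotation vector (axis times angle).
In Python, from workcell import ctrl, eyes gives the robot as it stands.
- The arm moves only by the tool move_arm, never from a script. Its argument "deltas" is a list of rows, each a list of 6 numbers: the shift along the tool's x, y, z in mm, then the turn, a rotation vector about the tool's x, y, z in rad. A call has 1 to 5 rows; each row shifts and turns the pose as measured when the row begins, along the tool's axes as they then stand; what a row does not reach is not made up. A row lasts 1/12 s, in which the tool goes at most 41.7 mm and 7.16 degrees, less where a joint would pass 70% of its speed; a pose out of reach is approached as far as the arm can. A call is refused whole if a number of a shift passes 41.7 or a number of a turn 0.125, either way. A call with a gripper value outside its range is refused whole. "hand" is the closure, from -1 (fully open) to 1 (shut), set as the call begins (left out, the last holds). The fingers move at their own pace and stop on an object; the grip force is fixed at half the most. Time passes only in rows, so rows that do not move let the fingers close. It gives the time, the measured TCP pose, the force and the opening at its end, in the units of the state.
- ctrl.get_obs(): the state, without advancing time (a new reading comes with each control period).
- eyes.get_image(name): name is "scene" or "side" or "wrist"; returns a dict with "frame" (420x560x3 uint8, red, green, blue), "range_z" (420x560 float32, mm along the optical axis (not along the pixel's ray), 0 where there is no reading), "fx", "fy", "cx", "cy" (pixels), "cam_to_world" (4x4, takes a point from camera to world coordinates). Camera axes: x right, y down, z forward; pixel columns grow to the right and rows downward; lengths in mm; the calibration is good to about 2 mm. A picture is of the moment at which its call begins.
- ctrl.close_job(): hands the job in, once; it reports no verdict.
The state is a dict: "t": time; "qpos": joint angles; "qvel": joint speeds; "joint_torque": joint torques, N m; "ee_pos": TCP position; "orientation": TCP orientation; "ft_force": force on the tool from outside, world axes, zero at the start; "moment": the same for the moment, N m; "width": finger opening in mm.
Only numpy, scipy, OpenCV 4.12 (cv2) and the standard library are available. Lean on these libraries where they do the work, as an engineer would, in place of code of your own. Each camera call takes 0.05 s, during which the arm holds its last target.

## Working session

There is one attempt and no reset: what is moved stays moved. The work goes in short steps, Python scripts to look and compute and a tool call to move; the robot and the scene stay as the last step left them, time stands still between calls to the robot, and variables do not carry over. Pictures are saved under pics/ and viewed, and the job is handed in when it is done.

Besides the shell and the picture viewer there is one more tool, called after ">>>" by a JSON object that holds its "fn" and its "kwargs". move_arm: Moves the arm, as the interface text tells. Its arguments: {"type":"object","properties":{"deltas":{"type":"array"},"hand":{"type":"number"}},"required":["deltas"]}

```bash
mkdir -p pics; ls; cat > h.py <<'E'
import sys; sys.path.insert(0,'.')
import numpy as np, cv2, json
from scipy.spatial.transform import Rotation as R
from workcell import ctrl, eyes
def grab(n,tag):
    im=eyes.get_image(n); cv2.imwrite(f'pics/{tag}.png',im['frame'][:,:,::-1]); np.savez(f'pics/{tag}.npz',**{k:np.asarray(v) for k,v in im.items()}); return im
def load(tag): return dict(np.load(f'pics/{tag}.npz'))
def pts(im):
    z=im['range_z']; v,u=np.mgrid[:z.shape[0],:z.shape[1]]
    P=np.stack([(u-im['cx'])/im['fx']*z,(v-im['cy'])/im['fy']*z,z],-1)
    T=im['cam_to_world']; W=P@T[:3,:3].T+T[:3,3]; W[z<=0]=np.nan; return W
def ray(im,u,v,h):
    T=im['cam_to_world']; d=T[:3,:3]@np.array([(u-im['cx'])/im['fx'],(v-im['cy'])/im['fy'],1]); o=T[:3,3]
    return o+d*(h-o[2])/d[2]
E
python3 - <<'E'
from h import *
for n in ['scene','side','wrist']:
    im=grab(n,n+'0'); print(n,im['fx'],np.round(im['cam_to_world'],3).tolist())
print(ctrl.get_obs(), ctrl.hold_point_z)
E
```

```text
pics
scene 402.9343554802743 [[0.158, 0.843, -0.514, 982.502], [0.987, -0.131, 0.088, -131.069], [0.007, -0.521, -0.854, 984.294], [0.0, 0.0, 0.0, 1.0]]
side 454.3965182539967 [[-0.994, -0.06, 0.096, 349.862], [-0.113, 0.598, -0.793, 846.57], [-0.01, -0.799, -0.601, 762.753], [0.0, 0.0, 0.0, 1.0]]
wrist 298.5139825131824 [[1.0, 0.001, -0.001, 624.742], [0.001, -0.952, -0.305, 83.082], [-0.001, 0.305, -0.952, 385.381], [0.0, 0.0, 0.0, 1.0]]
{'t': 0.15, 'qpos': array([-1.89993018e-02,  4.23640818e-01,  1.63049150e+00, -2.84162619e-06,
        1.08857750e+00, -1.89935689e-02]), 'qvel': array([-0.00082837, -0.0020272 , -0.00281316,  0.00221211, -0.00062615,
       -0.00036263]), 'joint_torque': array([ 9.52650989e-04, -5.44981134e+01, -2.73919362e+01,  6.45430083e-02,
        2.04369903e-02, -3.19723256e-05]), 'ee_pos': array([6.24585237e+02, 3.32569424e-02, 2.22104571e+02]), 'orientation': array([-2.22087835e+00, -2.22086854e+00,  1.21959999e-03]), 'ft_force': array([0.30948153, 0.04275678, 0.37653897]), 'moment': array([-0.01306531, -0.02605888, -0.05058156]), 'width': 87.86914120425996} 18.700000000000003
```

View pics/scene0.png

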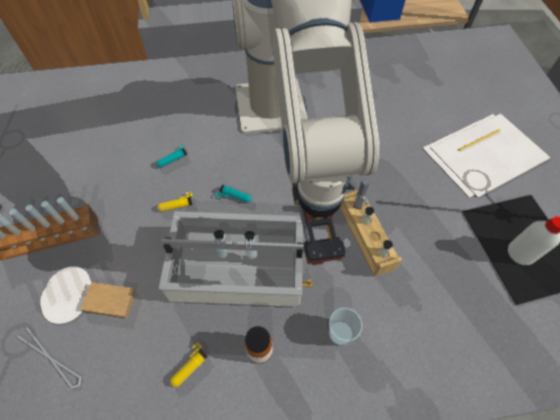

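View pics/side0.png

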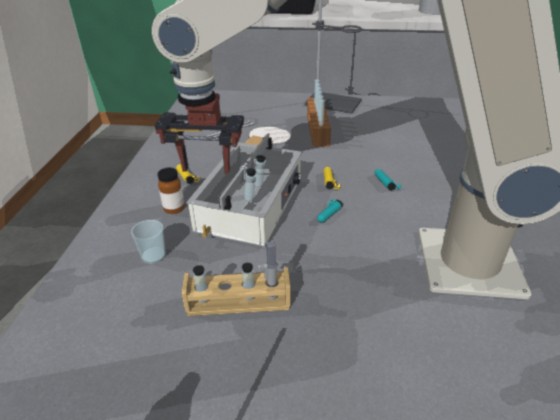

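View pics/wrist0.png

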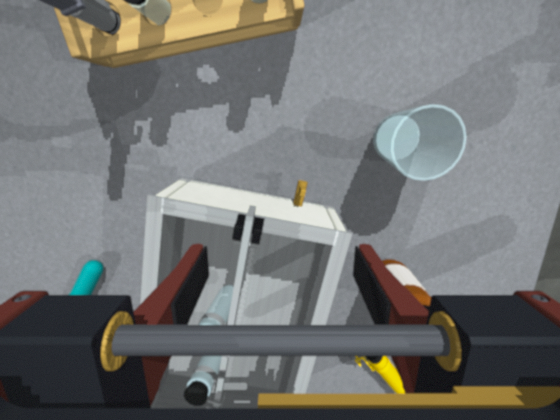

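```bash
python3 - <<'E'
from h import *
s=load('side0'); a=s['frame'][225:325,170:310,::-1]; b=s['frame'][140:250,180:320,::-1]
cv2.imwrite('pics/c1.png',cv2.resize(np.vstack([cv2.resize(a,None,fx=4,fy=3.0,interpolation=2),cv2.resize(b,None,fx=4,fy=2.6,interpolation=2)]),None,fx=1,fy=1))
c=load('scene0'); a=c['frame'][170:310,150:410,::-1]; cv2.imwrite('pics/c2.png',cv2.resize(a,None,fx=3,fy=3,interpolation=2))
W=pts(s)
for u,v in [(270,250),(270,265),(270,280),(248,268),(199,271),(224,286),(261,160),(250,173),(275,170)]: print(u,v,np.round(W[v,u],1))
W=pts(c)
print()
for u,v in [(361,190),(370,210),(388,244),(219,235),(250,236),(235,248),(175,250),(299,252),(170,218),(302,218),(165,298),(302,300),(308,285)]: print(u,v,np.round(W[v,u],1))
E
```

```text
270 250 [456.8 180.  155.1]
270 265 [457.8 180.5 114.3]
270 280 [458.4 184.1  74.5]
248 268 [502.4 188.1 108.8]
199 271 [nan nan nan]
224 286 [571.6 144.    2.2]
261 160 [ 531.6 -188.9  139.7]
250 173 [ 548.6 -115.6  143.9]
275 170 [ 510.8 -305.4   37.2]

361 190 [462.8 164.2 141.8]
370 210 [504.8 182.5 108.5]
388 244 [603.4 199.8 107.5]
219 235 [ 537.1 -197.5  146.6]
250 236 [ 551.6 -126.6  148.3]
235 248 [ 567.1 -164.9  128.2]
175 250 [ 530.9 -311.    89.2]
299 252 [605.8 -20.6 140.7]
170 218 [ 385.8 -340.     2. ]
302 218 [617.2 -25.6 319.7]
165 298 [ 616.3 -356.1    3.3]
302 300 [ 6.735e+02 -1.870e+01  2.000e-01]
308 285 [651.5  -1.9  40.8]
```

View pics/c1.png

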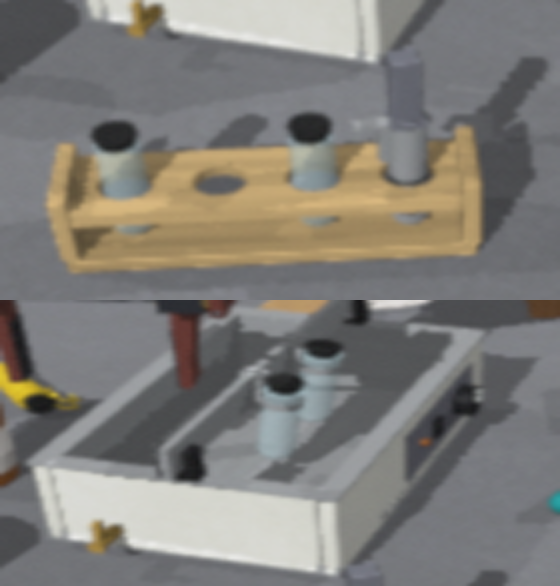

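View pics/c2.png

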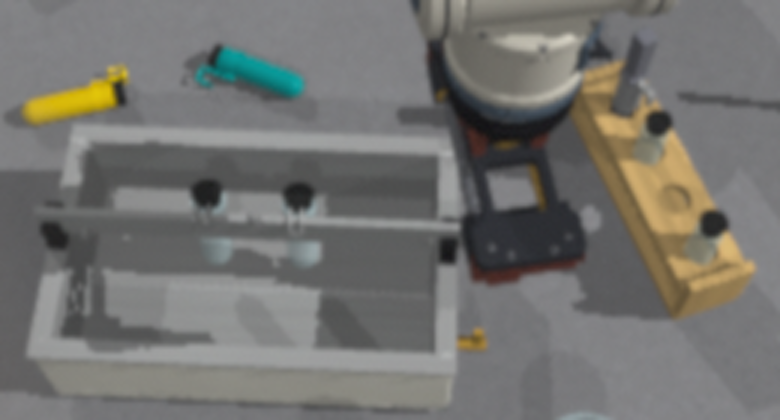

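>>> {"fn": "move_arm", "kwargs": {"deltas": [[25, -31, -7, 0, 0, 0], [25, -31, -7, 0, 0, 0], [25, -31, -7, 0, 0, 0], [25, -31, -7, 0, 0, 0], [25, -31, -7, 0, 0, 0]]}}

```text
t: 0.57
ee_pos: [468.2, 124.3, 253.9]
orientation: [-2.23, -2.21, 0.006]
ft_force: [0.3, 0.5, 0.7]
width: 87.6
```

>>> {"fn": "move_arm", "kwargs": {"deltas": [[25, -31, -7, 0, 0, 0], [25, -31, -7, 0, 0, 0], [0, 0, 0, 0, 0, 0.124], [0, 0, 0, 0, 0, 0.124], [0, 0, 0, 0, 0, 0.124]]}}

```text
t: 0.98
ee_pos: [396.8, 180.0, 269.4]
orientation: [-2.601, -1.756, 0.007]
ft_force: [0.6, -0.2, -0.1]
width: 87.7
```

>>> {"fn": "move_arm", "kwargs": {"deltas": [[0, 0, 0, 0, 0, 0.124], [0, 0, 0, 0, 0, 0.124], [0, 0, 0, 0, 0, 0.124], [0, 0, 0, 0, 0, 0.124], [0, 0, 0, 0, 0, 0.124]]}}

```text
t: 1.4
ee_pos: [395.0, 180.6, 269.3]
orientation: [-3.017, -0.869, 0.009]
ft_force: [0.3, -0.5, -0.0]
width: 87.6
```

>>> {"fn": "move_arm", "kwargs": {"deltas": [[0, 0, 0, 0, 0, 0.124], [0, 0, 0, 0, 0, 0.124], [0, 0, 0, 0, 0, 0.124], [0, 0, 0, 0, 0, 0.124], [0, 0, 0, 0, 0, 0.124]]}}

```text
t: 1.82
ee_pos: [394.0, 180.3, 268.6]
orientation: [3.139, -0.101, -0.012]
ft_force: [-0.1, -0.4, -0.5]
width: 87.7
```

```bash
python3 - <<'E'
from h import *
for n in ['wrist','side','scene']: grab(n,n+'1')
cv2.imwrite('pics/c3.png',cv2.resize(load('side1')['frame'][120:320,160:320,::-1],None,fx=3.5,fy=3,interpolation=2)[:600])
cv2.imwrite('pics/c4.png',cv2.resize(load('scene1')['frame'][170:310,150:410,::-1],None,fx=3,fy=3,interpolation=2))
E
```

```text
(no output)
```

View pics/wrist1.png

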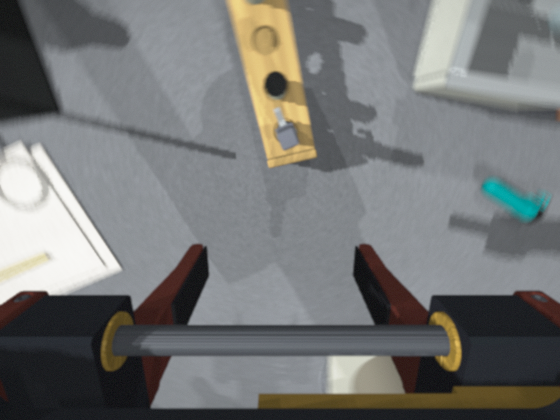

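View pics/c3.png

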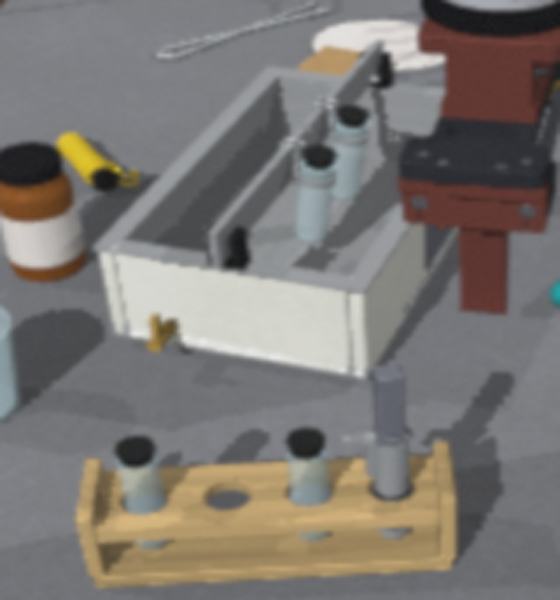

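View pics/c4.png

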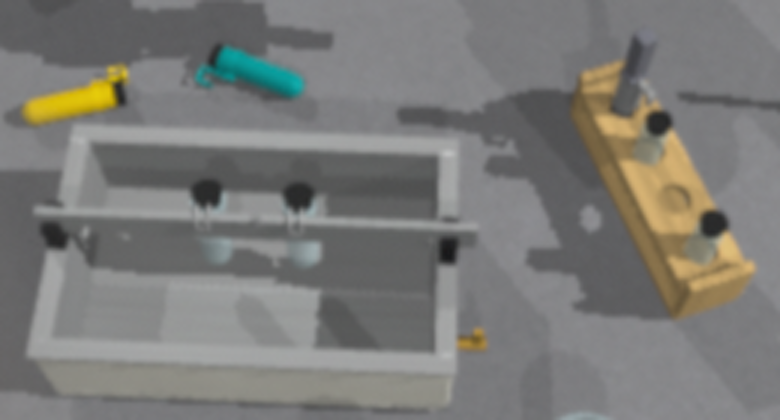

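```bash
python3 - <<'E'
from h import *
w=load('wrist1'); W=pts(w); cv2.imwrite('pics/c5.png',cv2.resize(w['frame'][60:170,220:340,::-1],None,fx=5,fy=5,interpolation=2))
roi=np.zeros(W.shape[:2],bool); roi[80:160,255:315]=1
for lo,hi in [(158,175),(120,158),(102,116)]:
    m=roi&(W[...,2]>lo)&(W[...,2]<hi); P=W[m]; print(lo,len(P),P.mean(0).round(1) if len(P) else '')
    if len(P)>4:
        r=cv2.minAreaRect(P[:,:2].astype(np.float32)); print(r); 
        vv,uu=np.nonzero(m); print(uu.min(),uu.max(),vv.min(),vv.max())
for v in range(100,150,3): print(v,[int(W[v,u,2]) if W[v,u,2]==W[v,u,2] else -1 for u in range(266,304,2)])
E
```

```text
158 348 [456.9 169.9 167.9]
((456.47711181640625, 169.79212951660156), (16.124069213867188, 15.919837951660156), 19.85594367980957)
276 297 127 150
120 34 [464.1 172.1 139.8]
((463.9037780761719, 172.09124755859375), (1.113131046295166, 14.695716857910156), 16.93613624572754)
276 291 125 132
102 527 [491.5 177.3 110.5]
((481.5238342285156, 175.03627014160156), (61.165184020996094, 23.791622161865234), 8.890520095825195)
262 296 80 137
100 [58, 58, 13, 12, 12, 13, 12, 56, 59, 58, 59, 58, 59, 59, 58, 58, 60, 59, 59]
103 [58, 60, 59, 57, 58, 58, 60, 58, 58, 59, 58, 59, 61, 59, 59, 59, 58, 58, 59]
106 [58, 59, 59, 58, 59, 59, 58, 58, 58, 59, 60, 59, 59, 58, 59, 59, 58, 58, 58]
109 [57, 58, 59, 112, 113, 111, 112, 58, 60, 60, 59, 58, 58, 59, 58, 59, 60, 59, 59]
112 [59, 60, 58, 57, 113, 111, 113, 59, 60, 60, 59, 60, 58, 59, 60, 58, 60, 59, 60]
115 [59, 60, 59, 59, 112, 111, 113, 112, 59, 58, 60, 58, 58, 58, 59, 59, 59, 58, 58]
118 [59, 58, 59, 59, 58, 112, 112, 112, 60, 58, 58, 58, 59, 57, 58, 59, 59, 58, 58]
121 [59, 58, 57, 59, 59, 58, 111, 112, 112, 45, 40, 13, 13, 58, 58, 59, 58, 59, 59]
124 [60, 59, 58, 59, 59, 13, 112, 113, 111, 113, 114, 114, 116, 12, 14, 60, 59, 59, 59]
127 [59, 60, 60, 60, 12, 51, 107, 114, 114, 130, 146, 158, 165, 113, 13, 58, 58, 59, 59]
130 [59, 59, 58, 60, 115, 114, 135, 148, 163, 166, 169, 167, 167, 168, 108, 12, 59, 58, 59]
133 [59, 59, 60, 59, 13, 164, 168, 167, 168, 169, 167, 166, 169, 167, 167, 52, 59, 60, 59]
136 [59, 59, 60, 59, 53, 166, 166, 167, 167, 168, 168, 167, 167, 167, 166, 114, 59, 59, 59]
139 [58, 59, 58, 59, 58, 52, 167, 168, 169, 167, 168, 168, -1, 168, 168, 167, 58, 61, 59]
142 [59, 60, -1, 59, 60, 59, 167, 167, 167, 166, 167, 169, 167, 167, 168, 167, 60, 58, 59]
145 [58, 58, 59, 61, 58, 59, 60, 167, 168, 167, 168, 167, 167, 168, 166, 60, 59, 58, 60]
148 [58, 59, 58, 59, 59, 59, 60, 59, 168, 169, 168, 167, 58, 59, 59, 58, 58, 59, 58]
```

View pics/c5.png

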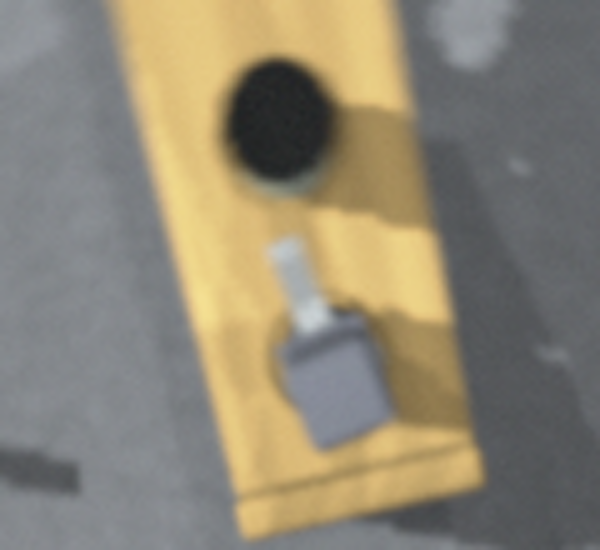

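>>> {"fn": "move_arm", "kwargs": {"deltas": [[0, 0, 0, 0, 0, -0.103], [0, 0, 0, 0, 0, -0.103], [0, 0, 0, 0, 0, -0.103], [0, 0, 0, 0, 0, -0.103], [0, 0, 0, 0, 0, 0]]}}

```text
t: 2.38
ee_pos: [393.7, 180.1, 268.3]
orientation: [-3.079, -0.621, 0.013]
ft_force: [0.0, -1.1, 0.6]
width: 87.9
```

```bash
cat >> h.py <<'E'
def to(target,yaw=None,tilt_fix=True):
    o=ctrl.get_obs(); Rm=R.from_rotvec(o['orientation']).as_matrix(); p=np.array(o['ee_pos'])
    d=Rm.T@(np.array(target)-p)
    cy=np.arctan2(Rm[1,0],Rm[0,0])
    if yaw is None: yaw=cy
    Rt=np.array([[np.cos(yaw),np.sin(yaw),0],[np.sin(yaw),-np.cos(yaw),0],[0,0,-1]])
    rv=R.from_matrix(Rm.T@Rt).as_rotvec()
    print('t',round(o['t'],2),'tcp',p.round(2),'yaw',round(cy,4),'tiltz',Rm[:,2].round(4),'tool shift',d.round(2),'turn',rv.round(4),'F',np.round(o['ft_force'],2),'M',np.round(o['moment'],3),'w',round(o['width'],1))
E
python3 - <<'E'
from h import *
to([456.7,169.8,128.3],0.347)
E
```

```text
t 2.38 tcp [393.68 180.14 268.31] yaw 0.3981 tiltz [-8.1e-03 -9.0e-04 -1.0e+00] tool shift [ 55.17  34.27 139.51] turn [-0.0021  0.0078  0.0511] F [ 0.01 -1.1   0.62] M [ 0.028  0.074 -0.026] w 87.9
```

>>> {"fn": "move_arm", "kwargs": {"deltas": [[0, 0, 0, 0, 0.008, 0.051], [28, 16, 0, 0, 0, 0], [28, 16, 0, 0, 0, 0], [0, 0, 25, 0, 0, 0], [0, 0, 0, 0, 0, 0]]}}

```text
t: 2.8
ee_pos: [459.2, 169.0, 243.2]
orientation: [-3.092, -0.541, -0.003]
ft_force: [-1.8, 0.2, -1.4]
width: 87.8
```

```bash
python3 - <<'E'
from h import *
to([456.7,169.8,128.3],0.347)
E
```

```text
t 2.8 tcp [459.21 168.96 243.2 ] yaw 0.3462 tiltz [ 0.0014  0.0028 -1.    ] tool shift [ -2.34  -1.39 114.9 ] turn [-0.0022 -0.0023 -0.0007] F [-1.79  0.19 -1.36] M [0.048 0.114 0.01 ] w 87.8
```

>>> {"fn": "move_arm", "kwargs": {"deltas": [[-2.3, -1.4, 30, 0, 0, 0], [0, 0, 30, 0, 0, 0], [0, 0, 30, 0, 0, 0], [0, 0, 22, 0, 0, 0], [0, 0, 0, 0, 0, 0]]}}

```text
t: 3.22
ee_pos: [459.1, 171.0, 131.8]
orientation: [-3.092, -0.538, -0.012]
ft_force: [0.1, -0.4, -0.1]
width: 87.5
```

```bash
python3 - <<'E'
from h import *
to([456.7,169.8,128.3],0.347)
w=grab('wrist','wrist2')
E
```

```text
t 3.22 tcp [459.1  170.96 131.84] yaw 0.3445 tiltz [ 0.0068  0.0048 -1.    ] tool shift [-2.68  0.29  3.51] turn [-0.0022 -0.008  -0.0025] F [ 0.09 -0.37 -0.09] M [-0.013  0.112  0.014] w 87.5
```

View pics/wrist2.png

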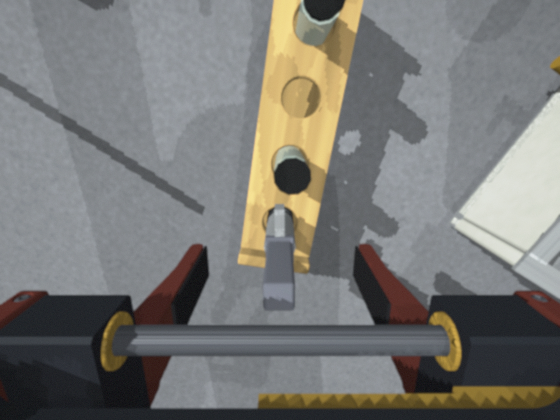

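>>> {"fn": "move_arm", "kwargs": {"deltas": [[-2.6, 0.3, 3.5, 0, -0.008, 0], [-0.5, 0, 0, 0, 0, 0], [0, 0, 0, 0, 0, 0]]}}

```text
t: 3.52
ee_pos: [458.5, 170.8, 133.6]
orientation: [-3.092, -0.539, -0.007]
ft_force: [0.9, -0.3, 0.5]
width: 87.7
```

```bash
python3 - <<'E'
from h import *
to([456.7,169.8,128.3],0.347)
E
```

```text
t 3.52 tcp [458.53 170.79 133.6 ] yaw 0.3449 tiltz [ 0.0039  0.0037 -1.    ] tool shift [-2.08  0.32  5.29] turn [-0.0021 -0.0049 -0.0021] F [ 0.86 -0.33  0.46] M [0.085 0.044 0.035] w 87.7
```

>>> {"fn": "move_arm", "kwargs": {"deltas": [[-2, 0.3, 5, 0, 0, 0], [0, 0, 1, 0, 0, 0]]}}

```text
t: 3.68
ee_pos: [458.3, 170.4, 129.9]
orientation: [-3.091, -0.539, -0.015]
ft_force: [0.6, -0.2, -0.4]
width: 88.2
```

>>> {"fn": "move_arm", "kwargs": {"deltas": [[0, 0, 0, 0, 0, 0]]}}

```text
t: 3.77
ee_pos: [458.6, 170.5, 130.4]
orientation: [-3.091, -0.539, -0.017]
ft_force: [-0.0, -0.6, -0.5]
width: 87.3
```

>>> {"fn": "move_arm", "kwargs": {"deltas": [[0, 0, 0, 0, 0, 0]]}}

```text
t: 3.85
ee_pos: [458.7, 170.6, 130.8]
orientation: [-3.091, -0.538, -0.018]
ft_force: [0.9, -0.5, -0.6]
width: 88.0
```

>>> {"fn": "move_arm", "kwargs": {"deltas": [[-2, 0, 3, 0, -0.015, 0], [-0.3, 0, 0.5, 0, 0, 0], [-0.3, 0, 0.5, 0, 0, 0]]}}

```text
t: 4.1
ee_pos: [456.5, 169.8, 127.0]
orientation: [-3.094, -0.539, 0.006]
ft_force: [-0.1, 0.7, -0.3]
width: 87.8
```

```bash
python3 - <<'E'
from h import *
to([456.7,169.8,128.3],0.347)
E
```

```text
t 4.1 tcp [456.53 169.76 127.04] yaw 0.3449 tiltz [-4.1e-03  7.0e-04 -1.0e+00] tool shift [ 0.17  0.01 -1.26] turn [-0.002   0.0036 -0.0021] F [-0.15  0.72 -0.32] M [ 0.056  0.097 -0.033] w 87.8
```

>>> {"fn": "move_arm", "kwargs": {"deltas": [[0, 0, -1, 0, 0.004, 0], [-0.2, 0, 0.3, 0, 0, 0], [-0.2, 0, 0.3, 0, 0, 0], [-0.2, 0, 0.3, 0, 0, 0], [-0.2, 0, 0.3, 0, 0, 0]], "hand": 1}}

```text
t: 4.52
ee_pos: [455.5, 169.4, 126.4]
orientation: [-3.093, -0.539, 0.001]
ft_force: [0.7, -0.4, -1.0]
width: 57.9
```

>>> {"fn": "move_arm", "kwargs": {"deltas": [[-0.2, 0, 0.3, 0, 0, 0], [-0.2, 0, 0.3, 0, 0, 0], [-0.2, 0, 0.3, 0, 0, 0]]}}

```text
t: 4.77
ee_pos: [454.8, 169.1, 125.4]
orientation: [-3.093, -0.539, 0.001]
ft_force: [0.0, -0.4, -0.1]
width: 38.1
```

>>> {"fn": "move_arm", "kwargs": {"deltas": [[1.5, 0, -2, 0, 0, 0], [0, 0, 0, 0, 0, 0], [0, 0, 0, 0, 0, 0], [0, 0, 0, 0, 0, 0], [0, 0, 0, 0, 0, 0]]}}

```text
t: 5.18
ee_pos: [456.5, 169.7, 127.6]
orientation: [-3.093, -0.539, 0.001]
ft_force: [-0.8, -0.4, -1.0]
width: 15.8
```

```bash
python3 - <<'E'
from h import *
to([456.7,169.8,128.3],0.347)
E
```

```text
t 5.18 tcp [456.45 169.66 127.59] yaw 0.3449 tiltz [-8.0e-04  1.8e-03 -1.0e+00] tool shift [ 0.28 -0.05 -0.71] turn [-0.002   0.0001 -0.0021] F [-0.77 -0.44 -1.  ] M [0.076 0.083 0.   ] w 15.8
```

>>> {"fn": "move_arm", "kwargs": {"deltas": [[0, 0, -10, 0, 0, 0], [0, 0, -25, 0, 0, 0], [0, 0, -30, 0, 0, 0], [0, 0, -35, 0, 0, 0], [0, 0, -35, 0, 0, 0]]}}

```text
t: 5.6
ee_pos: [451.3, 167.8, 261.4]
orientation: [3.095, 0.538, -0.028]
ft_force: [1.3, 0.9, -2.4]
width: 15.7
```

>>> {"fn": "move_arm", "kwargs": {"deltas": [[0, 0, -35, 0, 0, 0], [0, 0, -30, 0, 0, 0], [0, 0, -5, 0, 0, 0]]}}

```text
t: 5.85
ee_pos: [453.2, 168.3, 342.1]
orientation: [-3.094, -0.538, 0.015]
ft_force: [1.8, 0.5, -2.4]
width: 15.9
```

```bash
python3 - <<'E'
from h import *
to([456.7,169.8,328.3],0.347)
for tag in ['scene1','side1']:
    im=load(tag); W=pts(im)
    # bar: z 143..156, within bath
    m=(W[...,2]>143)&(W[...,2]<156)&(W[...,0]>480)&(W[...,0]<640)&(W[...,1]>-345)&(W[...,1]<20)
    P=W[m]; print(tag,len(P))
    vv,uu=np.nonzero(m); 
    o=np.argsort(P[:,1])
    for k in o[::max(1,len(o)//25)]: print(uu[k],vv[k],P[k].round(1))
E
```

```text
t 5.85 tcp [453.16 168.26 342.08] yaw 0.3446 tiltz [-9.4e-03 -6.0e-04 -1.0e+00] tool shift [ 3.98 -0.22 13.75] turn [-0.0026  0.0091 -0.0024] F [ 1.81  0.54 -2.37] M [ 0.065 -0.002 -0.037] w 15.9
scene1 734
161 242 [ 533.5 -331.2  144.7]
168 243 [ 537.8 -315.7  143.2]
175 241 [ 538.3 -298.4  149.2]
183 240 [ 538.6 -280.2  149.2]
190 241 [ 545.4 -263.9  152.6]
198 244 [ 551.  -247.5  143.2]
206 243 [ 554.  -228.5  148.5]
213 241 [ 553.1 -212.   151.7]
216 243 [ 558.8 -205.6  150.8]
218 239 [ 546.9 -200.7  146.3]
220 238 [ 545.5 -195.8  147.2]
222 233 [ 531.4 -190.4  143.9]
228 242 [ 561.5 -178.2  152.9]
238 242 [ 564.7 -155.6  152.2]
244 235 [ 545.7 -140.1  146.1]
246 233 [ 540.2 -134.9  144.1]
249 239 [ 559.  -129.8  148.3]
250 231 [ 536.3 -125.   143.9]
253 235 [ 549.4 -119.4  147. ]
261 243 [ 575.6 -103.9  152.8]
268 243 [576.7 -88.  149.8]
276 245 [584.8 -70.7 150.5]
284 244 [586.3 -52.4 152.9]
292 246 [592.6 -34.9 149.7]
299 247 [596.2 -19.1 146.9]
306 245 [595.7  -3.  151.2]
side1 322
267 133 [ 535.  -329.   147.4]
266 138 [ 534.5 -304.4  144.2]
262 140 [ 542.9 -283.7  148.3]
261 145 [ 542.4 -260.7  145. ]
258 147 [ 548.  -243.3  148. ]
256 150 [ 550.9 -226.7  147.8]
252 152 [ 558.7 -208.7  151.4]
255 153 [ 549.9 -204.7  151.1]
251 154 [ 559.8 -199.   150.7]
250 156 [ 561.9 -194.   147.3]
251 157 [ 557.6 -185.3  149.6]
248 161 [ 562.8 -168.3  147.1]
244 165 [ 569.1 -144.7  148.8]
243 167 [ 570.  -135.4  148.3]
250 170 [ 550.8 -128.8  144.5]
240 169 [ 575.8 -124.9  148.4]
245 169 [ 562.  -121.2  151.5]
239 171 [ 576.5 -114.8  148.6]
237 174 [ 578.8 -100.1  148.8]
235 177 [581.3 -87.1 148.1]
233 180 [583.2 -71.5 149.2]
230 183 [587.9 -58.1 148.9]
229 186 [588.2 -47.1 147.5]
226 188 [592.7 -34.4 149.9]
226 193 [590.4 -21.7 144.2]
222 194 [597.6 -11.6 147.9]
222 197 [ 5.952e+02 -5.000e-01  1.472e+02]
```

>>> {"fn": "move_arm", "kwargs": {"deltas": [[0, 0, 0, 0, 0.009, 0.107], [0, 0, 0, 0, 0, 0.107], [0, 0, 0, 0, 0, 0.107], [0, 0, 0, 0, 0, 0.107], [0, 0, 0, 0, 0, 0.1]]}}

```text
t: 6.27
ee_pos: [451.8, 167.8, 343.8]
orientation: [-3.122, 0.32, -0.004]
ft_force: [-0.2, -0.5, -1.4]
width: 15.8
```

>>> {"fn": "move_arm", "kwargs": {"deltas": [[8, 28, 0, 0, 0, 0], [10, 36, 0, 0, 0, 0], [10, 38, 0, 0, 0, 0], [10, 38, 0, 0, 0, 0], [10, 38, 0, 0, 0, 0]]}}

```text
t: 6.68
ee_pos: [458.3, -16.4, 338.2]
orientation: [-3.121, 0.313, 0.008]
ft_force: [-0.2, -0.3, -2.4]
width: 16.2
```

>>> {"fn": "move_arm", "kwargs": {"deltas": [[10, 38, 0, 0, 0, 0], [10, 36, 0, 0, 0, 0], [10, 36, 0, 0, 0, 0], [2, 10, 0, 0, 0, 0], [0, 0, 0, 0, 0, 0]]}}

```text
t: 7.1
ee_pos: [461.0, -151.5, 332.9]
orientation: [-3.121, 0.322, 0.019]
ft_force: [-0.4, -0.1, -1.7]
width: 15.7
```

```bash
python3 - <<'E'
from h import *
to([480,-150,342],-0.188)
grab('wrist','wrist3')
E
```

```text
t 7.1 tcp [ 460.96 -151.46  332.94] yaw -0.2058 tiltz [-0.0117  0.0055 -0.9999] tool shift [18.23 -5.35 -9.27] turn [-0.0031  0.0125 -0.0178] F [-0.43 -0.06 -1.72] M [0.084 0.092 0.014] w 15.7
```

View pics/wrist3.png

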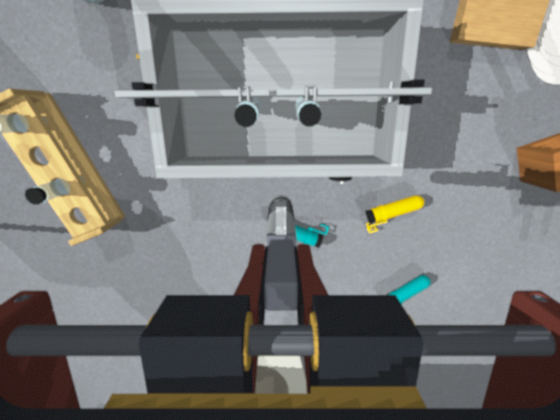

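```bash
python3 - <<'E'
from h import *
w=load('wrist3'); 
cv2.imwrite('pics/c6.png',cv2.resize(w['frame'][70:130,220:340,::-1],None,fx=6.5,fy=6.5,interpolation=2))
f=w['frame'].astype(int)
# bar rows by column: brightest ridge
g=cv2.cvtColor(w['frame'],cv2.COLOR_RGB2GRAY).astype(float)
for u in list(range(120,435,15)):
    col=g[84:104,u]; print(u,84+int(col.argmax()),col.astype(int).tolist())
for v in (89,90,91,92,93,94,95): print(v,g[v,250:306].astype(int).tolist())
E
```

```text
120 94 [144, 139, 139, 138, 141, 146, 170, 198, 213, 212, 214, 210, 190, 161, 156, 161, 159, 163, 160, 158]
135 94 [44, 47, 42, 44, 48, 83, 145, 195, 211, 211, 212, 207, 183, 134, 94, 68, 54, 57, 62, 67]
150 93 [56, 24, 15, 16, 25, 73, 138, 190, 208, 210, 209, 199, 169, 116, 60, 21, 19, 19, 16, 18]
165 93 [96, 95, 96, 96, 99, 119, 159, 193, 208, 209, 206, 194, 164, 121, 99, 96, 97, 97, 97, 97]
180 93 [124, 123, 124, 122, 124, 144, 175, 202, 209, 210, 207, 193, 156, 117, 99, 95, 94, 94, 93, 91]
195 94 [127, 125, 125, 123, 127, 143, 169, 190, 195, 199, 201, 189, 152, 122, 115, 117, 119, 120, 119, 119]
210 93 [126, 126, 127, 123, 128, 145, 173, 187, 188, 190, 186, 167, 130, 110, 114, 118, 121, 120, 121, 121]
225 92 [128, 130, 127, 129, 136, 162, 195, 210, 211, 211, 206, 185, 139, 116, 117, 121, 122, 122, 121, 119]
240 103 [113, 113, 115, 130, 144, 157, 162, 163, 164, 166, 168, 169, 170, 176, 177, 178, 180, 178, 176, 184]
255 93 [196, 196, 198, 196, 200, 202, 209, 211, 211, 212, 204, 175, 138, 126, 127, 129, 132, 134, 130, 125]
270 87 [198, 198, 198, 201, 198, 195, 182, 159, 145, 141, 14
[... 2392 characters left out ...]
9, 210, 209, 209, 210, 209, 209, 209, 209, 209, 208, 209, 208, 207, 209, 208, 209, 210, 208, 208, 208, 209, 209, 208, 203, 195, 198]
94 [158, 188, 200, 203, 202, 204, 203, 202, 201, 201, 201, 200, 201, 199, 199, 197, 198, 196, 183, 156, 141, 141, 142, 141, 138, 147, 169, 189, 195, 197, 196, 195, 197, 196, 194, 193, 193, 192, 194, 192, 192, 192, 193, 193, 194, 192, 193, 192, 190, 191, 191, 191, 190, 185, 182, 192]
95 [143, 163, 173, 176, 173, 175, 175, 174, 172, 171, 171, 170, 169, 168, 166, 168, 169, 167, 160, 142, 132, 134, 134, 138, 138, 142, 153, 162, 167, 168, 168, 168, 167, 167, 164, 165, 161, 162, 162, 158, 160, 160, 163, 160, 160, 160, 159, 160, 161, 160, 160, 159, 154, 148, 154, 182]
```

View pics/c6.png

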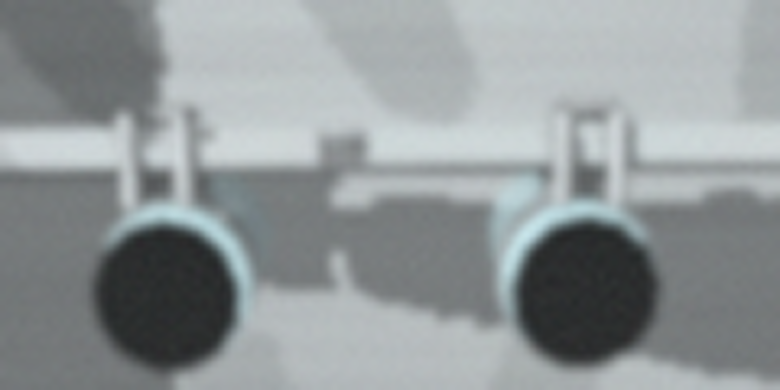

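```bash
python3 - <<'E'
from h import *
w=load('wrist3'); to([0,0,0])
for nm,u,v in [('bar L',120,93.3),('bar R',420,90.2),('notch',272.3,92),('ta hook',246,91.5),('tb hook',310.5,91.5),('hook tip top',281,203)]:
    h=150 if nm!='hook tip top' else 333-20.6+5
    p=ray(w,u,v,h); print(nm,p.round(1))
a=ray(w,120,93.3,150);b=ray(w,420,90.2,150); print(np.arctan2(b[1]-a[1],b[0]-a[0])+np.pi/2)
W=pts(w)
m=np.zeros(W.shape[:2],bool); m[185:300,262:300]=1
m&=(W[...,2]>200); P=W[m]; 
for v in range(192,310,5): print(v,[ (round(float(W[v,u,0])),round(float(W[v,u,1]),0),round(float(W[v,u,2]))) for u in (272,276,281,286,290) if W[v,u,2]==W[v,u,2]])
E
python3 - <<'E'
import cv2
f=cv2.imread('pics/wrist3.png')[180:320,230:330]; cv2.imwrite('pics/c7.png',cv2.resize(f,None,fx=4,fy=4,interpolation=2))
E
```

```text
t 7.15 tcp [ 460.87 -150.49  332.83] yaw -0.2052 tiltz [-0.012   0.0057 -0.9999] tool shift [-477.52  -52.38  339.21] turn [-0.0031  0.0129 -0.    ] F [ 0.34  0.68 -2.54] M [ 0.017  0.117 -0.007] w 15.8
bar L [597.3  -3.3 150. ]
bar R [ 534.5 -320.5  150. ]
notch [ 565.1 -164.8  150. ]
ta hook [ 571.3 -137.1  150. ]
tb hook [ 557.2 -205.2  150. ]
hook tip top [ 491.4 -159.4  317.4]
-0.19546310195028016
192 [(418, -128.0, 1), (417, -135.0, 2), (415, -143.0, 1), (413, -151.0, 1), (411, -158.0, 1)]
197 [(409, -126.0, 1), (471, -150.0, 228), (471, -155.0, 231), (469, -159.0, 227), (403, -156.0, 1)]
202 [(469, -146.0, 236), (489, -156.0, 306), (489, -159.0, 307), (470, -159.0, 246), (465, -162.0, 234)]
207 [(471, -147.0, 255), (490, -156.0, 319), (489, -159.0, 317), (469, -159.0, 259), (465, -162.0, 248)]
212 [(470, -147.0, 267), (486, -155.0, 317), (485, -158.0, 316), (470, -159.0, 273), (466, -162.0, 265)]
217 [(471, -148.0, 281), (483, -154.0, 318), (482, -158.0, 318), (470, -159.0, 285), (467, -161.0, 277)]
222 [(471, -148.0, 292), (479, -154.0, 317), (479, -157.0, 318), (470, -159.0,
[... 1111 characters left out ...]
3.0, 368), (470, -155.0, 368), (469, -157.0, 368), (469, -159.0, 368)]
282 [(471, -151.0, 372), (470, -153.0, 372), (470, -155.0, 372), (469, -157.0, 372), (469, -159.0, 373)]
287 [(469, -150.0, 373), (468, -152.0, 373), (468, -155.0, 373), (468, -157.0, 374), (467, -159.0, 374)]
292 [(466, -150.0, 373), (465, -152.0, 373), (465, -154.0, 374), (464, -156.0, 373), (464, -158.0, 373)]
297 [(464, -149.0, 374), (463, -151.0, 374), (462, -153.0, 373), (462, -156.0, 374), (462, -158.0, 373)]
302 [(460, -149.0, 373), (461, -151.0, 374), (460, -153.0, 373), (460, -155.0, 374), (458, -157.0, 373)]
307 [(458, -148.0, 374), (458, -150.0, 374), (457, -152.0, 374), (457, -155.0, 374), (457, -157.0, 374)]
```

View pics/c7.png

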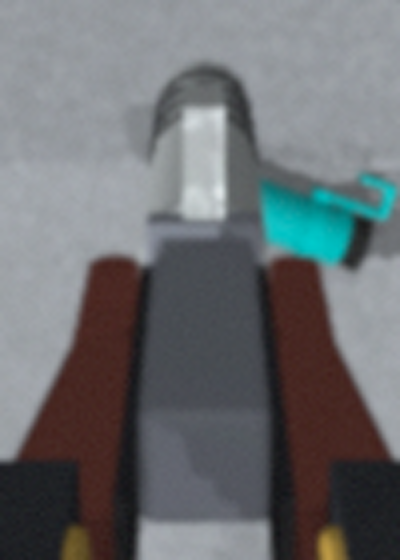

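```bash
python3 - <<'E'
from h import *
to([545,-159.5,300],-0.1955)
E
```

```text
t 7.15 tcp [ 460.87 -150.49  332.83] yaw -0.2052 tiltz [-0.012   0.0057 -0.9999] tool shift [84.61 -8.22 31.77] turn [-0.0032  0.0129 -0.0097] F [ 0.34  0.68 -2.54] M [ 0.017  0.117 -0.007] w 15.8
```

>>> {"fn": "move_arm", "kwargs": {"deltas": [[10, -1, 0, -0.003, 0.013, -0.01], [25, -2, 5, 0, 0, 0], [25, -2, 8, 0, 0, 0], [18, -2, 8, 0, 0, 0], [4, -1, 5, 0, 0, 0]]}}

```text
t: 7.57
ee_pos: [546.9, -150.9, 306.1]
orientation: [-3.126, 0.294, -0.007]
ft_force: [0.1, -0.9, -2.8]
width: 15.9
```

```bash
python3 - <<'E'
from h import *
to([545,-159.5,300],-0.1955)
E
```

```text
t 7.57 tcp [ 546.87 -150.94  306.07] yaw -0.1879 tiltz [ 0.0045  0.0012 -1.    ] tool shift [-0.27  8.77  6.06] turn [-0.002  -0.0042  0.0077] F [ 0.14 -0.94 -2.78] M [ 0.114  0.101 -0.003] w 15.9
```

>>> {"fn": "move_arm", "kwargs": {"deltas": [[0, 4, 3, 0, -0.004, 0.008], [0, 4, 2, 0, 0, 0], [0, 1, 1, 0, 0, 0]]}}

```text
t: 7.82
ee_pos: [545.1, -155.4, 297.6]
orientation: [-3.124, 0.297, 0.005]
ft_force: [-0.0, -0.1, -2.1]
width: 16.1
```

```bash
python3 - <<'E'
from h import *
to([545,-159.5,300],-0.1955)
grab('wrist','wrist4')
to([545,-159.5,300],-0.1955)
E
```

```text
t 7.82 tcp [ 545.12 -155.39  297.6 ] yaw -0.1894 tiltz [-0.0031  0.0035 -1.    ] tool shift [ 0.65  4.05 -2.41] turn [-0.0029  0.0037  0.0061] F [-0.01 -0.08 -2.05] M [ 0.126  0.073 -0.011] w 16.1
t 7.87 tcp [ 544.89 -155.44  297.58] yaw -0.1898 tiltz [-0.0032  0.0037 -1.    ] tool shift [ 0.87  3.96 -2.44] turn [-0.003   0.0039  0.0057] F [-1.18 -0.21 -2.43] M [ 0.079  0.135 -0.081] w 16.0
```

View pics/wrist4.png

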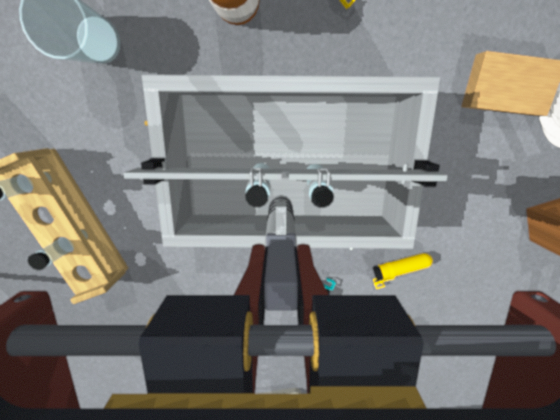

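```bash
cat > notch.py <<'E'
from h import *
def notch(tag,r0,r1,u0,u1):
    w=load(tag); g=cv2.cvtColor(w['frame'],cv2.COLOR_RGB2GRAY).astype(float)
    for v in range(r0,r1): print(v,u0,g[v,u0:u1].astype(int).tolist())
E
python3 - <<'E'
from notch import *
notch('wrist4',170,180,272,300)
w=load('wrist4'); print(w['cx'])
for v in (198,202,206,210,215,220): print(v,w['frame'][v,265:300,0].tolist())
for u,v in [(257,174.5),(284.5,175),(321,174.5),(126,174),(446,177.5)]: print(ray(w,u,v,150).round(1))
E
```

```text
170 272 [106, 104, 104, 104, 107, 104, 104, 104, 103, 108, 108, 110, 111, 111, 111, 109, 110, 110, 109, 110, 110, 112, 111, 108, 111, 110, 110, 110]
171 272 [104, 103, 106, 105, 108, 107, 105, 105, 108, 109, 116, 119, 118, 118, 117, 117, 114, 113, 110, 108, 109, 110, 111, 111, 109, 110, 110, 110]
172 272 [115, 116, 115, 116, 118, 117, 116, 117, 119, 123, 127, 132, 130, 129, 125, 122, 120, 117, 115, 116, 116, 115, 115, 114, 115, 115, 116, 116]
173 272 [149, 150, 150, 147, 148, 147, 147, 147, 146, 144, 141, 140, 137, 132, 125, 122, 126, 137, 141, 143, 142, 143, 143, 145, 143, 141, 142, 143]
174 272 [189, 188, 188, 187, 186, 184, 184, 184, 180, 166, 149, 141, 138, 136, 127, 125, 135, 164, 177, 182, 182, 182, 181, 182, 182, 180, 180, 179]
175 272 [207, 207, 207, 205, 206, 203, 204, 202, 198, 176, 153, 142, 141, 139, 130, 127, 148, 184, 202, 204, 204, 205, 204, 203, 205, 204, 203, 203]
176 272 [211, 209, 209, 210, 211, 208, 207, 207, 201, 178, 155, 143, 143, 141, 139, 138, 155, 190, 208, 209, 209, 210, 210, 209, 210, 210, 211, 211]
177 272 [208, 209, 208, 209, 208, 209, 207, 207, 200, 182
[... 851 characters left out ...]
02, 75, 64, 55, 53, 68, 117, 159, 179, 178, 179, 178, 178, 178]
210 [163, 163, 150, 116, 85, 81, 87, 98, 112, 128, 153, 180, 193, 201, 204, 204, 206, 209, 209, 203, 185, 135, 89, 69, 63, 54, 56, 79, 128, 166, 178, 180, 181, 180, 181]
215 [121, 115, 105, 103, 132, 150, 155, 149, 141, 142, 155, 172, 182, 181, 181, 181, 182, 186, 194, 199, 185, 142, 105, 94, 95, 94, 86, 74, 85, 119, 133, 137, 134, 137, 138]
220 [93, 95, 111, 144, 157, 154, 149, 146, 139, 139, 152, 171, 181, 182, 182, 182, 180, 180, 184, 192, 184, 141, 106, 96, 97, 93, 92, 90, 84, 82, 89, 93, 95, 97, 94]
[ 572.3 -136.2  150. ]
[ 566.3 -164.6  150. ]
[ 559.7 -202.4  150. ]
[ 5.986e+02 -4.000e-01  1.500e+02]
[ 531.8 -331.6  150. ]
```

>>> {"fn": "move_arm", "kwargs": {"deltas": [[0, 4, 5, 0, 0.004, 0], [0, 1, 6, 0, 0, 0], [0, 0.3, 6, 0, 0, 0], [0, 0, 3, 0, 0, 0]]}}

```text
t: 8.2
ee_pos: [542.4, -161.4, 278.0]
orientation: [-3.125, 0.299, -0.006]
ft_force: [-0.3, 0.1, -1.7]
width: 16.0
```

```bash
python3 - <<'E'
from h import *
to([544.6,-159.2,275],-0.194)
E
```

```text
t 8.2 tcp [ 542.43 -161.36  277.97] yaw -0.1907 tiltz [ 0.0039  0.0019 -1.    ] tool shift [ 1.71 -2.53  2.98] turn [-0.0026 -0.0035  0.0033] F [-0.34  0.1  -1.68] M [0.057 0.091 0.032] w 16.0
```

>>> {"fn": "move_arm", "kwargs": {"deltas": [[1.2, -1.8, 1, 0, -0.003, 0.003], [0, 0, 0, 0, 0, 0]]}}

```text
t: 8.37
ee_pos: [543.1, -159.9, 275.9]
orientation: [-3.124, 0.306, 0.002]
ft_force: [-0.8, -0.6, -1.5]
width: 15.9
```

```bash
python3 - <<'E'
from h import *
to([544.6,-159.2,275],-0.194)
grab('wrist','wrist5');grab('side','side5');grab('scene','scene5')
to([544.6,-159.2,275],-0.194)
import cv2
cv2.imwrite('pics/c8.png',cv2.resize(load('wrist5')['frame'][150:260,220:350,::-1],None,fx=6,fy=5,interpolation=2))
cv2.imwrite('pics/c9.png',cv2.resize(load('side5')['frame'][90:220,190:320,::-1],None,fx=5,fy=4.5,interpolation=2))
cv2.imwrite('pics/c10.png',cv2.resize(load('scene5')['frame'][180:280,180:300,::-1],None,fx=6,fy=6,interpolation=2))
E
```

```text
t 8.37 tcp [ 543.12 -159.93  275.91] yaw -0.1951 tiltz [-7.e-04  3.e-03 -1.e+00] tool shift [ 1.32 -1.    0.91] turn [-0.0028  0.0012 -0.0011] F [-0.8  -0.63 -1.46] M [ 0.102  0.082 -0.007] w 15.9
t 8.52 tcp [ 543.31 -160.02  276.36] yaw -0.1945 tiltz [ 0.      0.0027 -1.    ] tool shift [ 1.11 -1.05  1.36] turn [-0.0026  0.0005 -0.0005] F [-0.46 -0.22 -2.79] M [ 0.075  0.083 -0.006] w 16.2
```

View pics/c8.png

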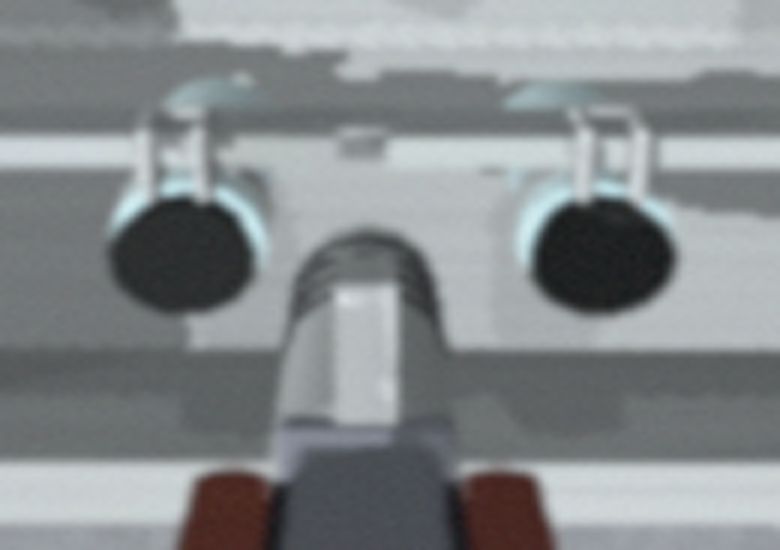

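View pics/c9.png

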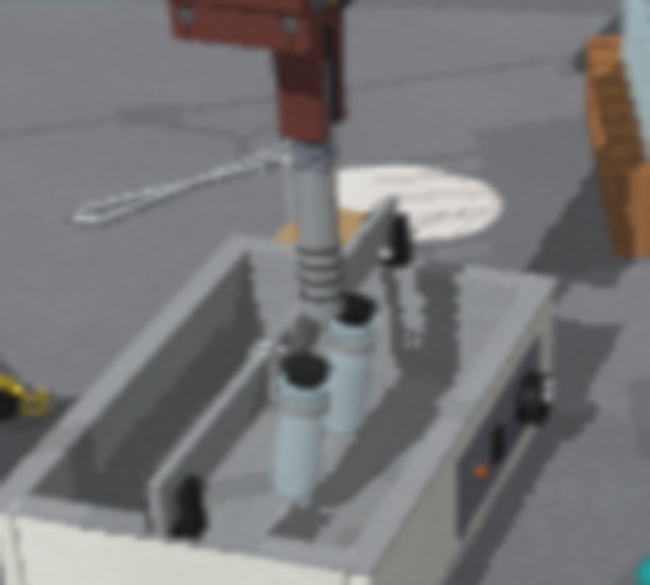

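View pics/c10.png

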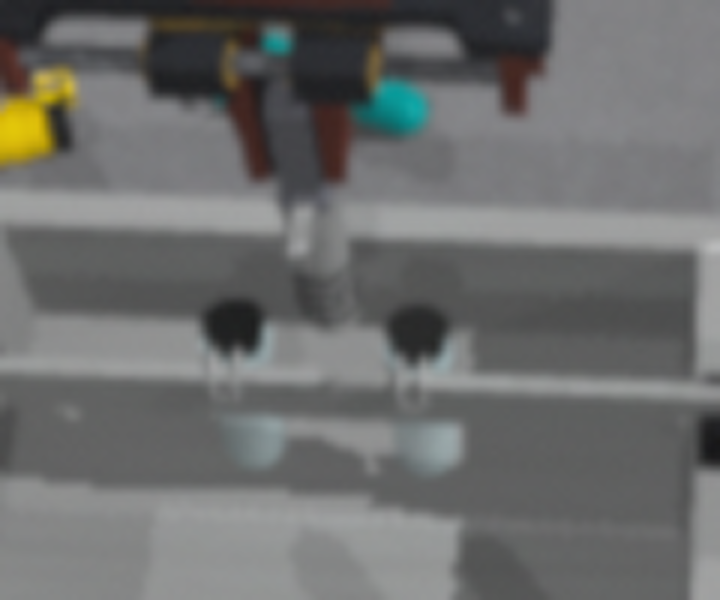

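```bash
python3 - <<'E'
from notch import *
w=load('wrist5'); T=w['cam_to_world']; print(T[:3,3])
g=cv2.cvtColor(w['frame'],cv2.COLOR_RGB2GRAY).astype(int)
for u in (266,272,290,296,300): print(u,g[172:190,u].tolist())
print(ray(w,280.4,177,150),ray(w,280.4,183,150))
# hook lip end rows
for u in (279,281,283): print(u,g[196:236,u].tolist())
W=pts(w)
for v in range(200,236,3): print(v,W[v,281].round(1))
for t in ('side5','scene5'):
    im=load(t); W=pts(im); m=(W[...,2]>146)&(W[...,2]<154)&(W[...,1]<-60)&(W[...,1]>-300)&(W[...,0]>520)
    P=W[m]; x=P[:,0]-(P[:,1]+164)*0.197; 
    s=abs(x-564)<8; print(t,s.sum(),np.median(x[s]),np.percentile(x[s],[10,90]))
E
```

```text
[ 626.04573614 -178.1134591   439.20037348]
266 [110, 104, 105, 110, 127, 156, 181, 190, 190, 191, 189, 186, 184, 179, 173, 171, 169, 167]
272 [107, 105, 108, 110, 123, 152, 178, 189, 188, 188, 189, 188, 188, 188, 186, 185, 184, 186]
290 [113, 112, 110, 109, 125, 164, 198, 211, 212, 209, 208, 201, 193, 187, 188, 186, 186, 186]
296 [114, 111, 110, 111, 127, 162, 197, 210, 211, 211, 209, 200, 192, 187, 188, 187, 188, 186]
300 [113, 112, 108, 113, 129, 163, 199, 210, 211, 210, 202, 185, 171, 181, 188, 186, 187, 187]
[ 567.72197622 -165.57944647  150.        ] [ 561.80793233 -164.4152383   150.        ]
279 [119, 91, 85, 96, 100, 101, 110, 111, 110, 115, 137, 168, 192, 204, 204, 197, 189, 187, 187, 187, 187, 187, 186, 187, 186, 186, 188, 187, 187, 187, 189, 187, 187, 188, 189, 187, 186, 185, 165, 132]
281 [106, 81, 82, 91, 95, 100, 108, 109, 109, 113, 136, 166, 185, 195, 192, 189, 187, 186, 185, 185, 186, 186, 187, 185, 187, 184, 185, 186, 186, 187, 187, 185, 185, 185, 184, 187, 186, 181, 162, 130]
283 [118, 84, 71, 88, 96, 108, 111, 111, 110, 116, 141, 174, 195, 200, 199, 195, 191, 189, 190, 188, 187, 185, 186, 184, 184, 183, 184, 182, 184, 189, 196, 197, 194, 190, 184, 184, 183, 181, 161, 131]
200 [ 553.9 -163.5  183.1]
203 [ 571.5 -167.1  252.6]
206 [ 571.3 -167.1  258.7]
209 [ 570.  -166.8  260.8]
212 [ 568.  -166.4  260.6]
215 [ 565.7 -166.   259.7]
218 [ 564.  -165.6  260.5]
221 [ 562.3 -165.3  261.2]
224 [ 560.  -164.9  260.4]
227 [ 558.3 -164.5  261.3]
230 [ 556.3 -164.1  261.3]
233 [ 554.  -163.7  260.5]
side5 114 564.6588645042641 [561.37788555 567.49079156]
scene5 332 565.5304781898571 [561.76009397 568.07617429]
```

>>> {"fn": "move_arm", "kwargs": {"deltas": [[1, 0, 5, 0, 0, 0], [0, 0, 7, 0, 0, 0], [0, 0, 7, 0, 0, 0], [0, 0, 5, 0, 0, 0], [0, 0, 0, 0, 0, 0]]}}

```text
t: 8.93
ee_pos: [545.0, -160.2, 250.5]
orientation: [-3.124, 0.304, -0.002]
ft_force: [-0.3, -0.6, -1.8]
width: 15.9
```

```bash
python3 - <<'E'
from h import *
to([544.5,-160.2,185],-0.195)
E
```

```text
t 8.93 tcp [ 544.96 -160.16  250.49] yaw -0.1941 tiltz [ 0.0015  0.0022 -1.    ] tool shift [-0.51  0.29 65.48] turn [-0.0024 -0.0011  0.0009] F [-0.29 -0.55 -1.81] M [0.072 0.116 0.015] w 15.9
```

Good tracking when slow. Continue.

>>> {"fn": "move_arm", "kwargs": {"deltas": [[-0.3, 0, 6, 0, 0, 0], [0, 0, 7, 0, 0, 0], [0, 0, 7, 0, 0, 0], [0, 0, 5, 0, 0, 0], [0, 0, 0, 0, 0, 0]]}}

```text
t: 9.35
ee_pos: [544.2, -159.9, 222.0]
orientation: [-3.124, 0.304, 0.0]
ft_force: [0.1, -0.4, -2.4]
width: 16.1
```

```bash
python3 - <<'E'
from h import *
to([544.5,-160.2,185],-0.195)
E
```

```text
t 9.35 tcp [ 544.24 -159.89  221.99] yaw -0.1941 tiltz [ 2.0e-04  2.6e-03 -1.0e+00] tool shift [ 0.33  0.35 36.99] turn [-0.0026  0.0004  0.0009] F [ 0.13 -0.43 -2.38] M [ 0.071  0.101 -0.031] w 16.1
```

>>> {"fn": "move_arm", "kwargs": {"deltas": [[0.2, 0.2, 6, 0, 0, 0], [0, 0, 7, 0, 0, 0], [0, 0, 7, 0, 0, 0], [0, 0, 5, 0, 0, 0], [0, 0, 0, 0, 0, 0]]}}

```text
t: 9.77
ee_pos: [544.6, -160.1, 194.3]
orientation: [-3.124, 0.304, -0.0]
ft_force: [-0.4, 0.8, -1.3]
width: 15.7
```

```bash
python3 - <<'E'
from h import *
to([544.5,-160.2,185],-0.195)
w=grab('wrist','wrist6');s=grab('side','side6')
to([544.5,-160.2,185],-0.195)
cv2.imwrite('pics/c11.png',cv2.resize(w['frame'][130:270,200:360,::-1],None,fx=5,fy=4.2,interpolation=2))
cv2.imwrite('pics/c12.png',cv2.resize(s['frame'][100:220,200:310,::-1],None,fx=6,fy=5,interpolation=2))
E
```

```text
t 9.77 tcp [ 544.55 -160.15  194.26] yaw -0.1942 tiltz [ 3.0e-04  2.6e-03 -1.0e+00] tool shift [-0.04  0.08  9.26] turn [-0.0026  0.0002  0.0008] F [-0.45  0.83 -1.29] M [ 0.096  0.134 -0.029] w 15.7
t 9.87 tcp [ 544.98 -160.26  195.2 ] yaw -0.1941 tiltz [ 0.0013  0.0023 -1.    ] tool shift [-0.5   0.06 10.2 ] turn [-0.0025 -0.0009  0.0009] F [ 0.09  0.02 -2.03] M [ 0.086  0.09  -0.018] w 16.0
```

View pics/c11.png

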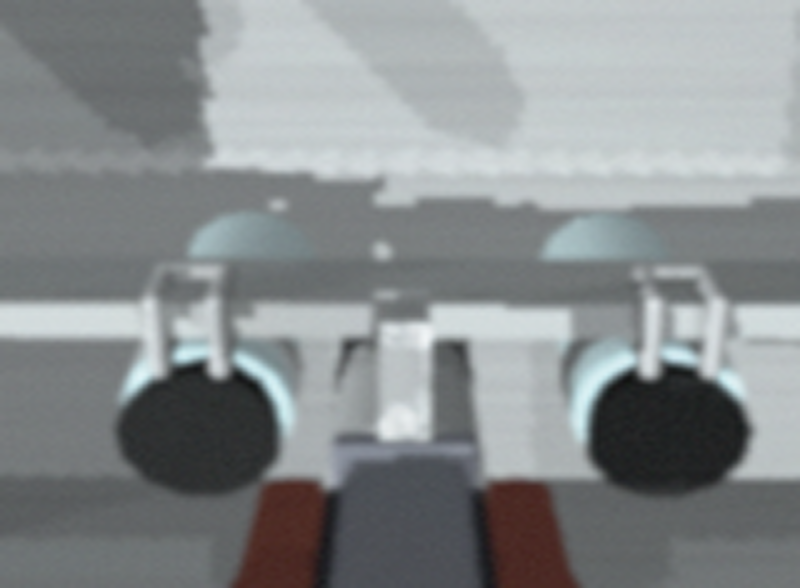

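View pics/c12.png

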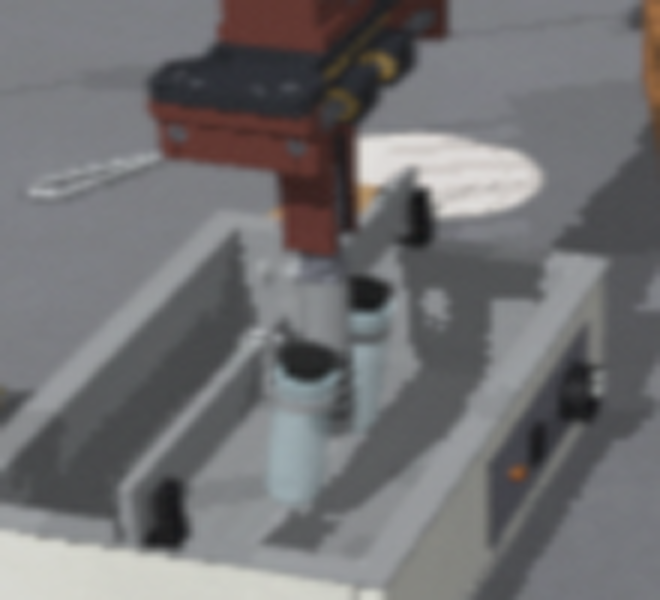

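>>> {"fn": "move_arm", "kwargs": {"deltas": [[-0.4, -0.6, 4, 0, 0, 0], [0, 0, 4, 0, 0, 0], [0, 0, 3, 0, 0, 0], [0, 0, 0, 0, 0, 0]]}}

```text
t: 10.2
ee_pos: [545.5, -159.7, 184.2]
orientation: [-3.125, 0.304, -0.005]
ft_force: [-0.3, 0.3, -2.0]
width: 15.8
```

```bash
python3 - <<'E'
from h import *
to([544.5,-159.6,162.6],-0.195)
w=grab('wrist','wrist7')
cv2.imwrite('pics/c13.png',cv2.resize(w['frame'][160:270,220:340,::-1],None,fx=6,fy=5,interpolation=2))
E
```

```text
t 10.2 tcp [ 545.54 -159.74  184.24] yaw -0.1941 tiltz [ 0.0036  0.0016 -1.    ] tool shift [-1.11  0.11 21.63] turn [-0.0022 -0.0032  0.0009] F [-0.33  0.27 -1.99] M [ 0.088  0.056 -0.058] w 15.8
```

View pics/c13.png

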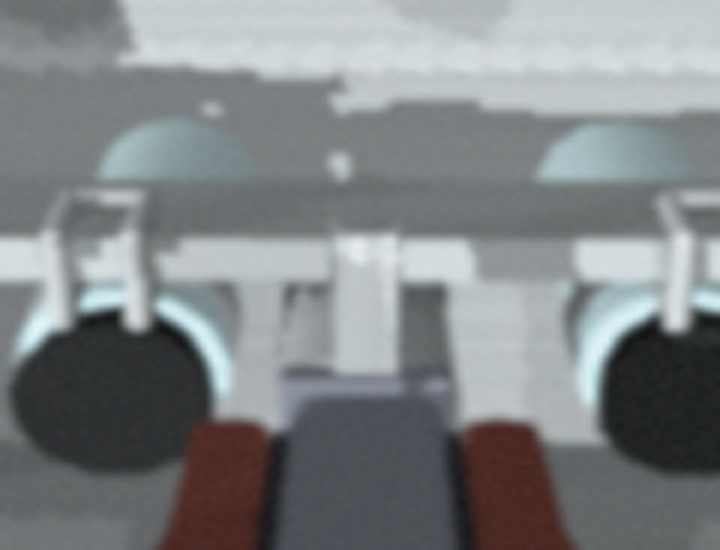

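>>> {"fn": "move_arm", "kwargs": {"deltas": [[-1, 0, 0.5, 0, -0.003, 0], [0, 0, 2, 0, 0, 0], [0, 0, 2, 0, 0, 0]]}}

```text
t: 10.5
ee_pos: [545.1, -159.7, 180.4]
orientation: [-3.125, 0.304, -0.003]
ft_force: [-0.1, -0.2, -2.4]
width: 16.0
```

```bash
python3 - <<'E'
from h import *
to([544.5,-159.7,162.6],-0.195)
E
```

```text
t 10.5 tcp [ 545.11 -159.7   180.37] yaw -0.1941 tiltz [ 0.0018  0.0017 -1.    ] tool shift [-0.62  0.16 17.77] turn [-0.0021 -0.0015  0.0009] F [-0.11 -0.17 -2.44] M [-0.006  0.101 -0.032] w 16.0
```

>>> {"fn": "move_arm", "kwargs": {"deltas": [[-0.6, 0, 2, 0, -0.001, 0], [-0.2, 0, 2, 0, 0, 0], [-0.2, 0, 2, 0, 0, 0]]}}

```text
t: 10.75
ee_pos: [544.2, -159.5, 173.9]
orientation: [-3.125, 0.304, -0.002]
ft_force: [-0.1, -0.1, -1.3]
width: 15.9
```

```bash
python3 - <<'E'
from h import *
to([544.5,-159.7,162.6],-0.195)
E
```

```text
t 10.75 tcp [ 544.18 -159.53  173.92] yaw -0.1941 tiltz [ 0.0012  0.0018 -1.    ] tool shift [ 0.34  0.12 11.32] turn [-0.002  -0.0008  0.0009] F [-0.1  -0.11 -1.33] M [0.111 0.071 0.013] w 15.9
```

>>> {"fn": "move_arm", "kwargs": {"deltas": [[0.2, 0, 1.5, 0, 0, 0], [0, 0, 1.5, 0, 0, 0]]}}

```text
t: 10.92
ee_pos: [544.2, -159.6, 170.4]
orientation: [-3.125, 0.304, -0.001]
ft_force: [0.7, -0.0, -2.1]
width: 16.0
```

>>> {"fn": "move_arm", "kwargs": {"deltas": [[0, 0, 1.2, 0, 0, 0]]}}

```text
t: 11.0
ee_pos: [544.2, -159.5, 168.9]
orientation: [-3.125, 0.304, -0.001]
ft_force: [0.4, 0.1, -2.3]
width: 16.0
```

```bash
python3 - <<'E'
from h import *
to([544.5,-159.7,162.6],-0.195)
E
```

```text
t 11.0 tcp [ 544.15 -159.53  168.94] yaw -0.1942 tiltz [ 7.0e-04  1.9e-03 -1.0e+00] tool shift [0.37 0.11 6.34] turn [-0.002  -0.0003  0.0008] F [ 0.36  0.05 -2.29] M [0.002 0.033 0.032] w 16.0
```

>>> {"fn": "move_arm", "kwargs": {"deltas": [[0.2, 0, 1, 0, 0, 0], [0, 0, 1, 0, 0, 0]]}}

```text
t: 11.17
ee_pos: [544.4, -159.6, 166.6]
orientation: [-3.125, 0.304, -0.001]
ft_force: [-0.6, -0.2, -1.7]
width: 15.8
```

>>> {"fn": "move_arm", "kwargs": {"deltas": [[0, 0, 1, 0, 0, 0]]}}

```text
t: 11.25
ee_pos: [544.4, -159.6, 165.5]
orientation: [-3.125, 0.304, -0.001]
ft_force: [-0.1, -0.6, -2.1]
width: 15.9
```

```bash
python3 - <<'E'
from h import *
to([544.5,-159.7,162.6],-0.195)
E
```

```text
t 11.25 tcp [ 544.38 -159.58  165.49] yaw -0.1942 tiltz [ 5.e-04  2.e-03 -1.e+00] tool shift [0.14 0.1  2.89] turn [-0.0021 -0.0001  0.0008] F [-0.1  -0.58 -2.11] M [ 0.046  0.07  -0.06 ] w 15.9
```

Already about 5 mm below the bar's top edge with no contact, so the hook is in the notch. Ease down to the floor.

>>> {"fn": "move_arm", "kwargs": {"deltas": [[0.1, 0, 1, 0, 0, 0]]}}

```text
t: 11.33
ee_pos: [544.5, -159.6, 164.4]
orientation: [-3.125, 0.304, -0.001]
ft_force: [0.3, 0.5, -2.1]
width: 15.9
```

>>> {"fn": "move_arm", "kwargs": {"deltas": [[0, 0, 1, 0, 0, 0]]}}

```text
t: 11.42
ee_pos: [544.6, -159.6, 163.3]
orientation: [-3.125, 0.304, -0.001]
ft_force: [-0.6, -0.5, -2.0]
width: 16.3
```

>>> {"fn": "move_arm", "kwargs": {"deltas": [[0, 0, 0.8, 0, 0, 0]]}}

```text
t: 11.5
ee_pos: [544.6, -159.6, 162.5]
orientation: [-3.125, 0.304, -0.001]
ft_force: [-1.5, -0.2, 4.9]
width: 16.1
```

>>> {"fn": "move_arm", "kwargs": {"deltas": [[0, 0, 0, 0, 0, 0], [0, 0, 0, 0, 0, 0], [0, 0, 0.2, 0, 0, 0], [0, 0, 0.2, 0, 0, 0]]}}

```text
t: 11.83
ee_pos: [544.7, -159.6, 162.5]
orientation: [-3.125, 0.304, -0.001]
ft_force: [-0.8, 0.7, 1.2]
width: 15.8
```

```bash
python3 - <<'E'
from h import *
to([544.5,-159.7,162.6],-0.195)
w=grab('wrist','wrist8');s=grab('scene','scene8'); d=grab('side','side8')
to([544.5,-159.7,162.6],-0.195)
cv2.imwrite('pics/c14.png',cv2.resize(w['frame'][150:270,200:360,::-1],None,fx=5,fy=5,interpolation=2))
a=cv2.resize(s['frame'][190:270,190:290,::-1],(400,400),interpolation=2);b=cv2.resize(d['frame'][110:220,200:300,::-1],(400,400),interpolation=2)
cv2.imwrite('pics/c15.png',np.hstack([a,b]))
E
```

```text
t 11.83 tcp [ 544.66 -159.64  162.55] yaw -0.1941 tiltz [ 0.001   0.0018 -1.    ] tool shift [-0.15  0.09 -0.05] turn [-0.002  -0.0006  0.0009] F [-0.82  0.67  1.17] M [ 0.109  0.277 -0.015] w 15.8
t 11.98 tcp [ 544.65 -159.63  162.53] yaw -0.1942 tiltz [ 0.001   0.0019 -1.    ] tool shift [-0.13  0.1  -0.07] turn [-0.002  -0.0006  0.0008] F [-1.27  0.42  2.2 ] M [0.078 0.349 0.024] w 15.8
```

View pics/c14.png

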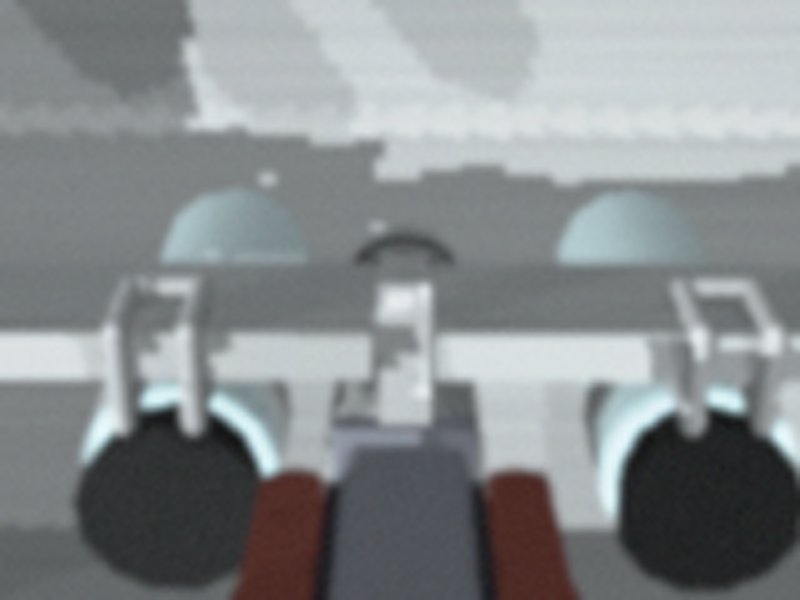

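View pics/c15.png

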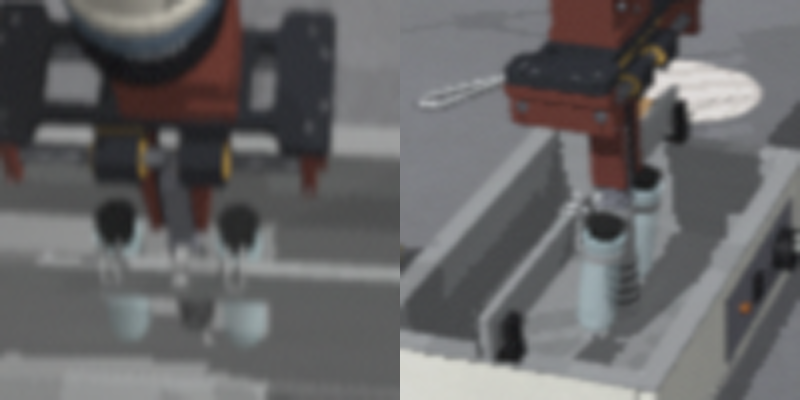

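>>> {"fn": "move_arm", "kwargs": {"deltas": [[0, 0, 0, 0, 0, 0], [0, 0, 0, 0, 0, 0], [0, 0, 0, 0, 0, 0], [0, 0, 0, 0, 0, 0]], "hand": 0.2}}

```text
t: 12.32
ee_pos: [545.5, -159.9, 162.9]
orientation: [-3.125, 0.304, -0.004]
ft_force: [-0.5, 0.5, 0.1]
width: 34.6
```

```bash
python3 - <<'E'
from h import *
to([544.5,-159.7,162.6],-0.195)
w=grab('wrist','wrist9')
cv2.imwrite('pics/c16.png',cv2.resize(w['frame'][150:270,200:360,::-1],None,fx=5,fy=5,interpolation=2))
E
```

```text
t 12.32 tcp [ 545.51 -159.91  162.91] yaw -0.1941 tiltz [ 0.003   0.0012 -1.    ] tool shift [-1.03 -0.01  0.3 ] turn [-0.0018 -0.0027  0.0009] F [-0.51  0.53  0.11] M [0.052 0.073 0.008] w 34.6
```

View pics/c16.png

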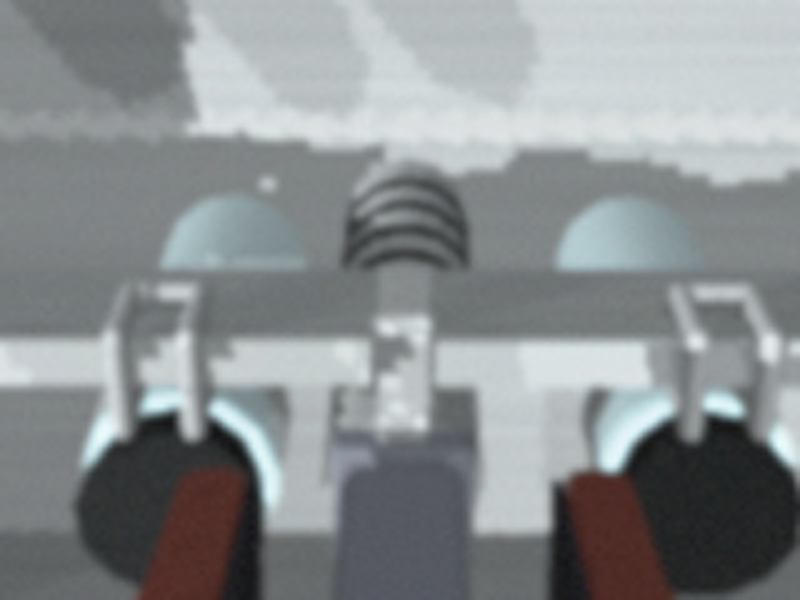

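>>> {"fn": "move_arm", "kwargs": {"deltas": [[-0.5, 0, -5, 0, 0, 0], [0, 0, -10, 0, 0, 0], [0, 0, -15, 0, 0, 0], [0, 0, -20, 0, 0, 0], [0, 0, -25, 0, 0, 0]]}}

```text
t: 12.78
ee_pos: [541.6, -158.9, 237.4]
orientation: [-3.123, 0.304, 0.011]
ft_force: [0.3, -0.2, 0.8]
width: 34.9
```

>>> {"fn": "move_arm", "kwargs": {"deltas": [[0, 0, -30, 0, 0, 0], [0, 0, -30, 0, 0, 0], [0, 0, -15, 0, 0, 0], [0, 0, 0, 0, 0, 0], [0, 0, 0, 0, 0, 0]]}}

```text
t: 13.2
ee_pos: [543.9, -159.8, 325.8]
orientation: [-3.126, 0.304, -0.007]
ft_force: [-0.8, 0.5, -0.8]
width: 35.1
```

```bash
python3 - <<'E'
from h import *
to([544.5,-159.7,162.6],-0.195)
w=grab('wrist','wrist10');s=grab('scene','scene10'); d=grab('side','side10')
cv2.imwrite('pics/c17.png',cv2.resize(w['frame'][120:280,180:380,::-1],None,fx=4,fy=3.7,interpolation=2))
a=cv2.resize(s['frame'][190:270,190:290,::-1],(400,400),interpolation=2);b=cv2.resize(d['frame'][110:220,200:300,::-1],(400,400),interpolation=2)
cv2.imwrite('pics/c18.png',np.hstack([a,b]))
W=pts(w); 
m=(W[...,2]>185)&(W[...,2]<215)&(W[...,0]<575)&(W[...,0]>510)&(abs(W[...,1]+160)<20); print(m.sum(), W[m].mean(0))
E
```

```text
t 13.2 tcp [ 543.92 -159.84  325.84] yaw -0.1942 tiltz [ 4.7e-03  7.0e-04 -1.0e+00] tool shift [-1.9000e-01  1.0000e-02  1.6324e+02] turn [-0.0016 -0.0045  0.0008] F [-0.82  0.48 -0.8 ] M [ 0.083  0.137 -0.003] w 35.1
285 [ 536.98443414 -159.00205036  196.85002187]
```

View pics/c17.png

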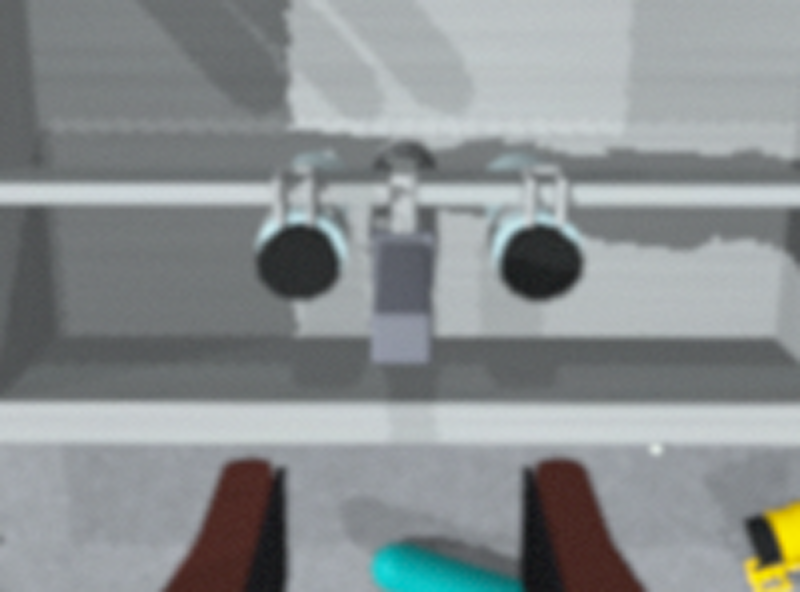

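View pics/c18.png

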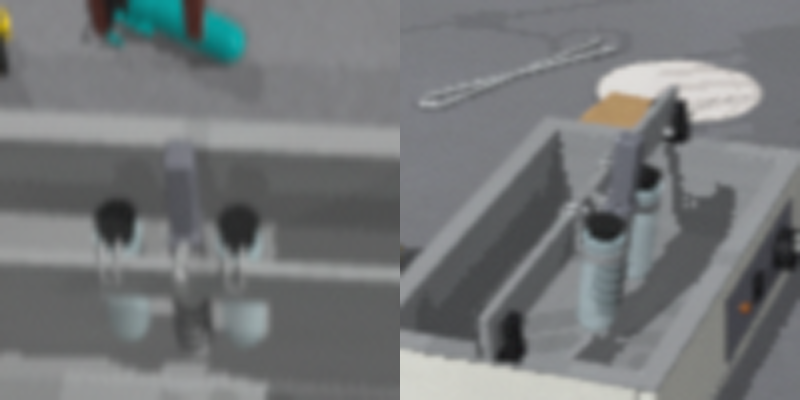

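>>> {"fn": "move_arm", "kwargs": {"deltas": [[0, 0, -5, 0, 0, 0], [0, 0, -5, 0, 0, 0], [0, 0, 0, 0, 0, 0], [0, 0, 0, 0, 0, 0], [0, 0, 0, 0, 0, 0]]}}

```text
t: 13.77
ee_pos: [541.1, -158.9, 329.6]
orientation: [-3.123, 0.304, 0.013]
ft_force: [0.9, -0.9, -0.2]
width: 35.3
```

>>> {"fn": "move_arm", "kwargs": {"deltas": [[0, 0, 0, 0, 0, 0], [0, 0, 0, 0, 0, 0], [0, 0, 0, 0, 0, 0], [0, 0, 0, 0, 0, 0], [0, 0, 0, 0, 0, 0]]}}

```text
t: 14.18
ee_pos: [540.8, -158.9, 328.6]
orientation: [-3.123, 0.304, 0.015]
ft_force: [0.7, 0.1, -0.7]
width: 35.4
```

```bash
python3 - <<'E'
from h import *
a=load('scene10'); b=grab('scene','scene11'); c=load('scene1')
s0=load('side10'); s1=grab('side','side11')
print(cv2.absdiff(a['frame'][190:270,190:290],b['frame'][190:270,190:290]).max(), cv2.absdiff(s0['frame'][130:220,200:300],s1['frame'][130:220,200:300]).max())
for im in (c,b):  # black stopper centroids
    g=im['frame'].max(2); m=(g<50).astype(np.uint8); m[:225]=0;m[248:]=0;m[:,:205]=0;m[:,265:]=0
    n,l,st,ce=cv2.connectedComponentsWithStats(m); print([(st[i,4],ce[i].round(2).tolist()) for i in range(1,n) if st[i,4]>15])
W=pts(load('wrist10')); m=(W[...,2]>198)&(W[...,2]<206)&(W[...,0]<575)&(W[...,0]>510)&(abs(W[...,1]+160)<20); print('top',np.median(W[m],0))
print(ctrl.get_obs()['t']); ctrl.close_job()
E
```

```text
70 5
[(np.int32(41), [218.51, 233.51]), (np.int32(42), [249.14, 234.71])]
[(np.int32(49), [218.69, 233.35]), (np.int32(43), [249.05, 234.7])]
top [ 536.21764255 -158.49667175  199.17468428]
14.2833
the job is handed in; nothing more can be done
```

The probe is hanging by its hook in the bar's notch between the two tubes, released, and I handed the job in at about 14.3 s. The hand-in gives no verdict, so what follows rests on my own checks.

**What I did:** I gripped the probe by its square handle and lifted it clear of the rack. I found the notch in the wrist camera, about 5 mm off the midpoint between the tubes towards tube_a. I lowered the hook straight into it, so there was no need to feel along the bar. The hook touched the floor at a TCP height of 162.5 mm, against 162.6 mm expected, with the force reading rising about 7 N. I held it there about 0.5 s, then opened the fingers and lifted straight off.

**Last checks:**
- **Probe:** it hangs on the control-face side with its top at about 199 mm, showing the slight lean that was expected. I did not measure the lean angle itself.
- **Tubes:** their stoppers are within 0.25 pixel of where they started, which is well under 1 mm.
- **At rest:** two side views about 1 s apart differ by at most 5 grey levels. The same pair from the scene camera differed by up to 70 levels. I put that down to the gripper or its shadow moving in view, but did not check it.
- **Not re-measured:** I did not measure the spare tubes, beaker or jar again at the end. The arm kept well clear of them.

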